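# Slacken a knurled locking nut and push back the jaw of a soldering fixture

### The arm

A 6-joint arm with a two-finger parallel gripper is mounted at the origin on the work surface; the furniture and walls round the work are solid. World frame = base frame: x ahead of the robot, y to its left, z up, the work surface at z = 0. Lengths are in m, angles in rad, forces in N, time in s.
With the tool pointing down it reaches from about 0.25 to 0.775 m from the base axis. Payload 4 kg.
Tool frame: the origin (TCP) lies midway between the tips of the shut fingers; the grasp point (between the pads) lies 19 mm behind it; z points along the fingers, y is the direction in which the jaws open and shut (so a half turn about z gives the same grasp; the last joint's range is limited). The gripper opens to 94 mm and grips with 3 to 60 N. Pads are 16 mm wide; open, the fingers measure 119 mm over their backs; the gripper's body (75 mm by 177 mm) begins 78 mm behind the grasp point.
Start: joints at [1.163, 0.087, 1.371, -0, 1.684, -0.103], TCP at [0.165, 0.525, 0.206] pointing down, gripper open.
Joint ranges: [-3.1, 3.1], [-0.76, 2.03], [0.27, 2.55], [-1.08, 4.22], [0.17, 2.65], [-2.57, 2.57]. Speed limits (rad/s): [2.79, 2.79, 3.14, 3.14, 3.14, 3.14].

### API

Orientations are given as [roll, pitch, yaw] about the fixed x, y, z axes, in that order (R = Rz(yaw) Ry(pitch) Rx(roll)).
In Python, from bench import robot, cams gives the robot as it stands.
- The arm moves only by the tool step_arm, never from a script. Its argument "plan" is a list that holds one entry, the list of rows, each a list of 5 numbers: the shift along the world's x, y, z in mm, then the turn about the world's z in rad, then the opening in per cent of the stroke, from 0 (shut) to 100 (fully open). In form: [[[tx, ty, tz, turn, fingers], ...]]. A call has 1 to 8 rows; each row is the pose to reach, as a shift and turn from the pose commanded when the call began; what a row does not reach only later rows make up. A row lasts 1/12 s, in which the tool goes at most 41.7 mm and 7.16 degrees, less where a joint would pass 70% of its speed; a pose out of reach is approached as far as the arm can. A call with a gripper value outside its range is refused whole. The fingers move at their own pace and stop on an object; the grip force is fixed at half the most. Time passes only in rows, so rows that repeat a pose let the fingers close. It gives the time, the measured TCP pose, the force and the opening at its end, in the units of the state.
- robot.get_obs(): the state, without advancing time (a new reading comes with each control period).
- cams.snapshot(name): name is "side" or "top"; returns a dict with "frame" (480x640x3 uint8, red, green, blue), "camera_matrix" (3x3 intrinsics, pixels), "k1" (the pictures are not rectified: a ray, as slopes to the right and down, at radius r is drawn at 1 + k1 r^2 times it, then the intrinsics apply), "origin" and "attitude" of the camera in the world. Camera axes: x right, y down, z forward; pixel columns grow to the right and rows downward; lengths in m; the calibration is good to about 2 mm. A picture is of the moment at which its call begins. There is no depth.
- robot.close_job(): hands the job in, once; it reports no verdict.
The state is a dict: "time": time; "joint_positions": joint angles; "qvel": joint speeds; "joint_torque": joint torques, N m; "tool_pos": TCP position; "ee_rot": TCP orientation; "wrist_force": force on the tool from outside, world axes, zero at the start; "wrist_torque": the same for the moment, N m; "width": finger opening in m.
Only numpy, scipy, OpenCV 4.12 (cv2) and the standard library are available. Lean on these libraries where they do the work, as an engineer would, in place of code of your own. Each camera call takes 0.05 s, during which the arm holds its last target. There are 200 camera calls.

### The job

The transformer in the soldering fixture is finished: free it. With a fingertip against the knurled rim, roll the big locking nut anticlockwise (seen from above) through two full turns - stay under two and a half, or it nears the end of its thread - and then push the red lug away from the nut until the sliding jaw is fully back. Leave the transformer standing where it is, lift nothing, and do not disturb the bottle, tin, cup or tape nearby.

Things in the scene. Friction and masses are not known exactly. Their poses are not given: they have to be found in the camera images.
- fixture: grey base plate of the fixture, fixed, 362 x 140 x 10 mm. Origin: on the nut's upright axis at bench level. Its +x is level, runs from the transformer past the nut to the red lug (roughly the robot's left) and is the way the jaw is pushed back. Plate x -215 to 147, y -70 to 70 mm; transformer x -195 to -125; slide (y +-24) 21 mm, rails (y +-36) 27 mm, jaw head (x -124 to -85) 52 mm above the bench
- nut_top (a point): centre of the locking nut's upper face, 74 mm above the bench while tight. Dark steel disc with a bright knurled rim, 96 mm across its 36 upright ribs (1.6 mm proud, 8.4 mm apart); rim band 18 mm high, 56 to 74 mm above the bench while tight, free below but for a 34 mm hub. The stud's end stands over its middle up to 88 mm above the bench
- nut_mark (a point): yellow paint mark on the nut's upper face, 44 mm from the axis, it goes round with the nut; on the tight nut it points to the transformer (the fixture's -x)
- lock_nut (a joint): turn of the nut in rad: 0 = tight (it starts within 0.2 of that), grows as it is loosened, anticlockwise seen from above; one full turn = 6.283. Turning takes about 0.1 N m (2 to 3 N along the rim); it stays where it is left. It climbs 3 mm per turn. Until about one and a half turns its hub sits in a rimmed seat in the slide and locks the jaw
- lug_face (a point): point on the face of the red thumb lug that looks to the nut, on the middle line, 45 mm above the bench (the lug's top is at 50 mm). The face is upright, 64 mm wide, and starts 102 mm from the nut's axis: 54 mm are free between it and the knurled rim. It moves with the jaw; push it along the fixture's +x
- slide (a joint): travel of the sliding jaw with the lug, in m: 0 = closed on the transformer, 0.030 = fully back against its stop. Free, it takes about 2 N to push and stays where it is left
- transformer: small control transformer with terminals on top, 70 x 120 x 92 mm, 0.9 kg, loose, standing on the base plate (10 mm above the bench) between a fixed fence and the jaw. Origin: centre of its underside
- flux_bottle: white squeeze bottle with a red nozzle, 53 mm across, 156 mm high, stands beyond the fixture; leave it alone. Origin: centre of its underside
- varnish_tin: red tin, 70 mm across, 79 mm high, stands beyond the fixture; leave it alone. Origin: centre of its underside
- screw_cup: small grey cup of screws, 68 mm across, 38 mm high, to the right beyond the fixture; leave it alone. Origin: centre of its underside
- tape_yellow: roll of yellow tape, 62 mm across, 18 mm high, lying beyond the fixture; leave it alone. Origin: centre of its underside

How it is judged:
On the way, in this order (a step that is already met when the one before it is completed fails the run):
1. the locking nut has been loosened by two full turns (1.75 at least) with the jaw still closed (value of joint lock_nut above 11 rad and value of joint slide below 0.005 m), for 0.1 s.
2. the sliding jaw has been pushed fully back (value of joint slide above 0.026 m), for 0.1 s.
At the end, for the whole second after the job is handed in: The nut stands between 1.75 and 2.5 turns from tight, the jaw is back to within 4 mm of its stop, the transformer stands upright at rest within 12 mm of where it was, and the bottle, tin, cup and tape are within 30 mm of where they were (value of joint lock_nut between 11 and 15.7 rad and value of joint slide above 0.026 m and distance of transformer from where it was at the start of the episode below 0.012 m and angle between transformer's own z axis and vertical below 0.1 rad and linear speed of transformer below 0.02 m/s and distance of each of flux_bottle, varnish_tin, screw_cup, tape_yellow from where it was at the start of the episode below 0.03 m); the robot touches nothing.
It fails at once if the nut is turned two and a half turns or more (value of joint lock_nut above 15.7 rad).
It fails at once if the transformer is lifted, tipped or carried off (height (world z) of transformer above 0.018 m or angle between transformer's own z axis and vertical above 0.15 rad or distance of transformer from where it was at the start of the episode above 0.015 m).
It fails at once if the bottle, tin, cup or tape is disturbed (distance of any of flux_bottle, varnish_tin, screw_cup, tape_yellow from where it was at the start of the episode above 0.03 m).
It also fails if it takes over 67 s, if anything falls off the work surface, if the arm or the gripper's body presses on something with over 40 N, if the wrist force passes 120 N, or if a joint passes its speed limit or range.

## Working session

There is one attempt and no reset: what is moved stays moved. The work goes in short steps, Python scripts to look and compute and a tool call to move; the robot and the scene stay as the last step left them, time stands still between calls to the robot, and variables do not carry over. Pictures are saved under pics/ and viewed, about 8 in all and at most 12, crops included, and the job is handed in when it is done.

Besides the shell and the picture viewer there is one more tool, called after ">>>" as name([rows], argument=value, ...), one row to a line, values as JSON. step_arm: Moves the arm, as the interface text tells. Its arguments: {"type":"object","properties":{"plan":{"type":"array"}},"required":["plan"]}

```bash
mkdir -p pics; cat > h.py <<'E'
import numpy as np, cv2, json
from bench import robot, cams
def snap(n,f):
    s=cams.snapshot(n); cv2.imwrite('pics/'+f,cv2.cvtColor(s['frame'],cv2.COLOR_RGB2BGR)); return s
def R(s):
    a=np.array(s['attitude'],float)
    if a.shape==(3,3): return a
    from scipy.spatial.transform import Rotation as Ro
    return Ro.from_euler('xyz',a).as_matrix() if a.size==3 else Ro.from_quat(a).as_matrix()
def pix2w(s,u,v,z):
    K=np.array(s['camera_matrix']); p=np.array([(u-K[0,2])/K[0,0],(v-K[1,2])/K[1,1]]); q=p.copy()
    for _ in range(30): q=p/(1+s['k1']*(q@q))
    d=R(s)@np.array([*q,1]); o=np.array(s['origin']); return o+d*(z-o[2])/d[2]
def w2pix(s,P):
    K=np.array(s['camera_matrix']); c=R(s).T@(np.array(P)-s['origin']); q=c[:2]/c[2]; q=q*(1+s['k1']*(q@q))
    return K[0,0]*q[0]+K[0,2],K[1,1]*q[1]+K[1,2]
E
python3 - <<'E'
from h import *
for n in('top','side'):
    s=snap(n,n+'0.png'); print({k:v for k,v in s.items() if k!='frame'})
print(robot.get_obs())
E
```

```text
{'camera_matrix': array([[589.62085038,   0.        , 318.50059009],
       [  0.        , 589.62085038, 250.90269087],
       [  0.        ,   0.        ,   1.        ]]), 'k1': 0.0654847516142165, 'origin': array([0.40441483, 0.06257607, 1.26700878]), 'attitude': array([-2.91746349, -0.00512631, -1.73723096])}
{'camera_matrix': array([[554.48625019,   0.        , 317.95398192],
       [  0.        , 554.48625019, 247.26171182],
       [  0.        ,   0.        ,   1.        ]]), 'k1': -0.09200228814789607, 'origin': array([0.3505306 , 0.82893672, 0.39813445]), 'attitude': array([-1.90039917, -0.02370524, -2.77229678])}
{'time': 0.1, 'joint_positions': array([ 1.16286556e+00,  8.78733407e-02,  1.37206574e+00, -2.20071792e-05,
        1.68358538e+00, -1.03106844e-01]), 'qvel': array([ 2.42110127e-04, -3.58825473e-03, -5.27471673e-03,  7.89712121e-06,
       -6.08700583e-04,  5.41600383e-04]), 'joint_torque': array([ 2.82290341e-03, -3.41252482e+01, -3.03301084e+01,  7.20853033e-02,
        3.04521562e-02, -1.16344008e-04]), 'tool_pos': array([0.16489333, 0.52419836, 0.20444441]), 'ee_rot': array([-3.13966885e+00, -1.77074246e-04,  2.83676610e+00]), 'wrist_force': array([ 0.23945673, -0.07437064, -0.27131477]), 'wrist_torque': array([ 0.00291821, -0.03437702, -0.02856068]), 'width': 0.09379675253951335}
```

View pics/top0.png

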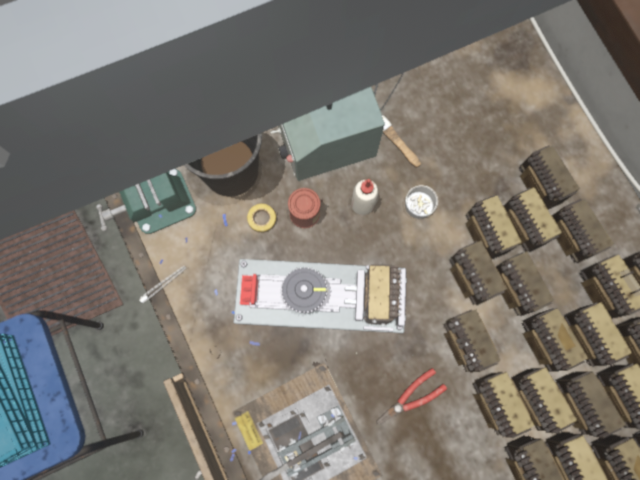

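View pics/side0.png

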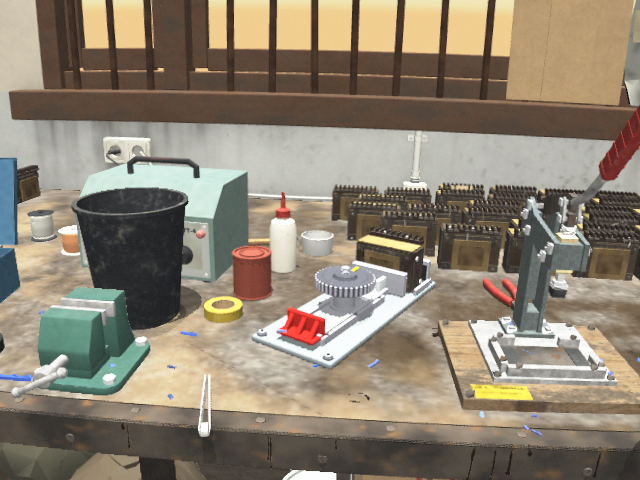

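Top view: nut about (306,290), mark to its right (320,290), red lug (249,290), transformer (380,293). Bottle, tin, cup and tape lie above the fixture in the picture. I'll enlarge for precise points.

```bash
python3 - <<'E'
from h import *
s=cams.snapshot('top'); im=cv2.cvtColor(s['frame'],cv2.COLOR_RGB2BGR)
c=cv2.resize(im[250:345,225:415],None,fx=4,fy=4,interpolation=cv2.INTER_CUBIC); cv2.imwrite('pics/c1.png',c)
for u,v,z in [(304,290,.074),(240,262,.01),(405,268,.01),(400,332,.01),(235,324,.01),(249,290,.05),(365,205,0),(305,220,0.0),(421,208,0),(261,218,.01)]: print(u,v,pix2w(s,u,v,z).round(4))
print(w2pix(s,[0,0,0]),w2pix(s,[.165,.525,.2]))
E
```

```text
304 290 [0.5957 0.0543 0.074 ]
240 262 [0.6896 0.1811 0.01  ]
405 268 [ 0.6175 -0.1702  0.01  ]
400 332 [ 0.4839 -0.1322  0.01  ]
235 324 [0.5583 0.2097 0.01  ]
249 290 [0.6185 0.167  0.05  ]
365 205 [ 0.7752 -0.112   0.    ]
305 220 [0.7628 0.0263 0.    ]
421 208 [ 0.7476 -0.2343  0.    ]
261 218 [0.7805 0.1218 0.01  ]
(np.float64(382.58355932578644), np.float64(597.2331466851881)) (np.float64(53.30425551525502), np.float64(591.3709127840128))
```

View pics/c1.png

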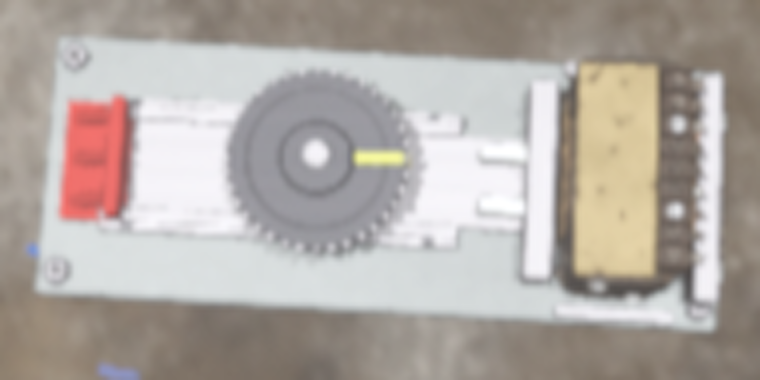

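Crop: plate corners (60,38), (723,72), (716,330), (37,292); stud end (316,153); nut face centre about (317,156); lug front edge x≈125; mark outer end (405,158).

```bash
python3 - <<'E'
from h import *
s=cams.snapshot('top')
P=lambda a,b,z: pix2w(s,225+a/4,250+b/4,z)[:2]
c=[P(*q,.01) for q in((60,38),(723,72),(716,330),(37,292))]
# fixture corners: left(lug) = +x; upper in picture = far; 
loc=np.array([[147,-70],[-215,-70],[-215,70],[147,70]])/1e3
for sg in(1,-1):
    L=loc*[1,sg]; A=L-L.mean(0); B=np.array(c)-np.mean(c,0)
    th=np.arctan2((A[:,0]*B[:,1]-A[:,1]*B[:,0]).sum(),(A*B).sum()); Rm=np.array([[np.cos(th),-np.sin(th)],[np.sin(th),np.cos(th)]])
    o=np.mean(c,0)-Rm@L.mean(0); print(sg,th,o,((np.array(c)-o)@Rm-L).round(4))
    if sg==1: O,M=o,Rm
print('stud',P(316,153,.088),'face',P(317,156,.078),P(317,156,.074),'mark',P(405,158,.074), 'lug',P(122,158,.05))
for n,q in dict(mark=P(405,158,.074),lug=P(122,158,.05),stud=P(316,153,.088)).items(): print(n,(q-O)@M)
for n,(u,v,z) in dict(bot=(365,187,.156),tin=(305,200,.079),cup=(421,200,.038),tape=(261,217,.018)).items(): q=pix2w(s,u,v,z)[:2]; print(n,q,(q-O)@M)
E
```

```text
1 1.3504288598108765 [0.59607064 0.05298736] [[-0.0011  0.0012]
 [ 0.0003  0.0002]
 [ 0.0013 -0.0005]
 [-0.0006 -0.0009]]
-1 1.3522909229937974 [0.59600885 0.05300114] [[-0.0012 -0.1391]
 [ 0.0002 -0.1394]
 [ 0.0014  0.1398]
 [-0.0004  0.1388]]
stud [0.59694907 0.05381871] face [0.59697379 0.05348934] [0.59762158 0.05345877] mark [0.58918688 0.00927052] lug [0.61725802 0.15354275]
mark [-0.04416436 -0.00283869]
lug [0.10275499 0.00130521]
stud [ 0.00100326 -0.00067546]
bot [ 0.76607576 -0.09731688] [-0.10950835 -0.19874866]
tin [0.78363113 0.02153704] [ 0.01030875 -0.18989942]
cup [ 0.75505784 -0.22902918] [-0.24044386 -0.21678793]
tape [0.78033647 0.12112358] [ 0.10676683 -0.16491599]
```

```bash
python3 - <<'E'
from h import *
t=cams.snapshot('top'); s=cams.snapshot('side')
im=cv2.cvtColor(t['frame'],cv2.COLOR_RGB2BGR); a=cv2.resize(im[340:480,215:415],None,fx=3.5,fy=3.5); cv2.imwrite('pics/c2.png',a)
for q in[(440,325),(475,410),(640,395),(525,330)]: print('side base',q,pix2w(s,*q,0).round(3))
for q in[(234,410),(325,365)]: print('top',q,pix2w(t,*q,0).round(3))
x0=pix2w(s,525,325,.03)
for z in(.03,.1,.15,.2,.25,.3): print(z,w2pix(s,[x0[0],x0[1],z]))
E
```

```text
side base (440, 325) [0.446 0.015 0.   ]
side base (475, 410) [0.367 0.23  0.   ]
side base (640, 395) [0.164 0.118 0.   ]
side base (525, 330) [ 0.316 -0.021  0.   ]
top (234, 410) [0.385 0.236 0.   ]
top (325, 365) [0.443 0.036 0.   ]
0.03 (np.float64(525.0), np.float64(324.99999999999994))
0.1 (np.float64(532.1494685554497), np.float64(281.84913825765955))
0.15 (np.float64(537.3432715509829), np.float64(249.45872275322034))
0.2 (np.float64(542.5918543670566), np.float64(215.74349476146546))
0.25 (np.float64(547.8749751515641), np.float64(180.6996205926485))
0.3 (np.float64(553.167265543964), np.float64(144.33764420567474))
```

View pics/c2.png

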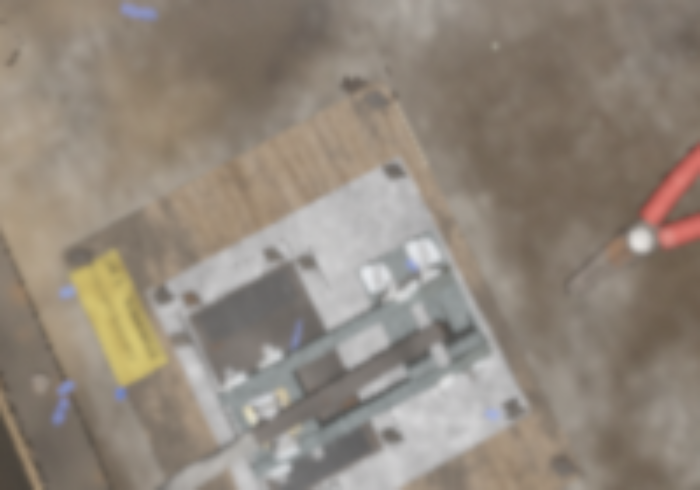

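```bash
python3 - <<'E'
from h import *
t=cams.snapshot('top'); s=cams.snapshot('side')
for q in((262,479),(285,464)):
  for z in(.15,.2,.25,.3,.35,.4):
    w=pix2w(t,*q,z); print(q,w.round(3),np.round(w2pix(s,w)))
E
```

```text
(262, 479) [0.263 0.182 0.15 ] [586. 296.]
(262, 479) [0.269 0.176 0.2  ] [588. 253.]
(262, 479) [0.276 0.171 0.25 ] [590. 209.]
(262, 479) [0.282 0.166 0.3  ] [591. 163.]
(262, 479) [0.288 0.16  0.35 ] [592. 117.]
(262, 479) [0.295 0.155 0.4  ] [592.  69.]
(285, 464) [0.281 0.138 0.15 ] [569. 281.]
(285, 464) [0.286 0.135 0.2  ] [571. 241.]
(285, 464) [0.292 0.131 0.25 ] [573. 200.]
(285, 464) [0.297 0.128 0.3  ] [574. 157.]
(285, 464) [0.303 0.125 0.35 ] [576. 113.]
(285, 464) [0.308 0.121 0.4  ] [577.  68.]
```

The bench press between robot and fixture has a raised handle near x 0.25, y 0.2, z up to about 0.4. I'll swing round it on the outside.

>>> step_arm([
  [[36,-9,6,0.01,50],[72,-18,12,0.02,0],[108,-28,18,0.03,0],[144,-37,24,0.04,0],[180,-46,30,0.05,0],[216,-55,36,0.06,0],[252,-65,42,0.07,0],[285,-75,45,0.084,0]],
])

```text
time: 1.07
tool_pos: [0.4523, 0.449, 0.2513]
ee_rot: [3.14, 0.001, 2.921]
wrist_force: [-0.2, 0.1, -0.8]
width: 0.0441
```

>>> step_arm([
  [[5,-36,0,0,0],[12,-74,0,0,0],[19,-112,0,0,0],[26,-150,0,0,0],[33,-188,0,0,0],[40,-226,0,0,0],[47,-264,0,0,0],[53,-300,0,0,0]],
])

```text
time: 1.73
tool_pos: [0.5031, 0.1477, 0.2506]
ee_rot: [3.141, 0.001, 2.921]
wrist_force: [0.2, 0.2, 1.0]
width: 0.0005
```

```bash
python3 - <<'E'
from h import *
s=snap('side','s1.png'); o=robot.get_obs(); print(o['time'],o['tool_pos'],o['ee_rot'],o['width'],o['wrist_force'])
E
```

```text
1.7833 [0.50437687 0.14139267 0.2506902 ] [-3.13611997e+00  2.59265323e-03  2.91354599e+00] 0.0006783688763703803 [ 0.66732741 -2.53160881  0.84784706]
```

View pics/s1.png

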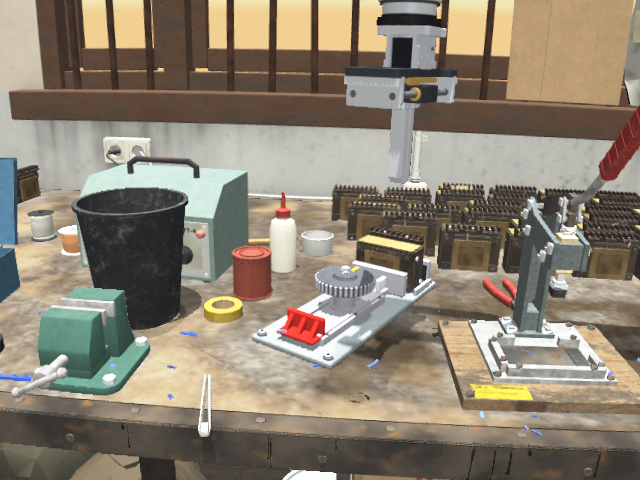

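The side view shows the closed fingers at about (400,170), clear of press and fixture. Next I go down beside the near rim.

>>> step_arm([
  [[10,-24,-20,0,0],[20,-50,-55,0,0],[25,-61,-95,0,0],[25,-61,-133,0,0],[25,-61,-165,0,0],[25,-61,-185,0,0],[25,-61,-189,0,0],[25,-61,-189,0,0]],
])

```text
time: 2.45
tool_pos: [0.5268, 0.0887, 0.0599]
ee_rot: [-3.141, -0.004, 2.921]
wrist_force: [0.5, 0.2, -0.6]
width: 0.0004
```

```bash
cat > path.py <<'E'
import sys; from h import *
O=np.array([596.5,53.3]); th=1.350; M=np.array([[np.cos(th),-np.sin(th)],[np.sin(th),np.cos(th)]])
def poly(d,R=48.,a=12.5,b=8.,n=12):
    # boundary points by angle from +y going anticlockwise
    P=[]; 
    for k,(sx,sy) in enumerate([(-1,1),(-1,-1),(1,-1),(1,1)]):
        for f in np.linspace(0,90,10): 
            an=np.radians(90+90*k+f); P.append((sx*a+(R-d)*np.cos(an), sy*b+(R-d)*np.sin(an)))
    P.append(P[0]); return np.array(P)
if __name__=='__main__':
    d=float(sys.argv[1]); step=float(sys.argv[2])
    P=poly(d); L=np.r_[0,np.cumsum(np.linalg.norm(np.diff(P,axis=0),axis=1))]
    n=int(np.ceil(L[-1]/step)); q=np.linspace(0,L[-1],n+1); W=np.c_[np.interp(q,L,P[:,0]),np.interp(q,L,P[:,1])]@M.T+O
    print(n); 
    for i in range(0,n+1): print(i,W[i].round(0).astype(int), end=' | ' if (i)%8 else '\n')
E
python3 path.py 3 16; python3 -c "
from h import *
o=robot.get_obs(); print(o['tool_pos'],o['ee_rot'],o['wrist_force'])"
```

```text
23
0 [542  53]
1 [541  37] | 2 [546  22] | 3 [556   9] | 4 [569   1] | 5 [585  -3] | 6 [600  -6] | 7 [616  -3] | 8 [630   4]
9 [640  16] | 10 [646  31] | 11 [649  46] | 12 [652  62] | 13 [650  77] | 14 [643  91] | 15 [631 102] | 16 [616 108]
17 [601 111] | 18 [585 112] | 19 [570 107] | 20 [558  97] | 21 [550  83] | 22 [546  68] | 23 [542  53] | [0.52681577 0.08873831 0.05985485] [-3.14065589 -0.00370899  2.92082388] [ 0.52094189  0.20259696 -0.63594928]
```

>>> step_arm([
  [[12,-5,1,0,0],[22,-6,2,0,0],[20,-14,2,0,0],[18,-21,2,0,0],[16,-29,2,0,0],[14,-36,2,0,0]],
])

```text
time: 2.95
tool_pos: [0.5404, 0.0547, 0.0655]
ee_rot: [3.139, -0.004, 2.922]
wrist_force: [-5.2, 2.9, 0.4]
width: 0.0002
```

```bash
python3 - <<'E'
from h import *
s=cams.snapshot('side'); im=cv2.cvtColor(s['frame'],cv2.COLOR_RGB2BGR); a=cv2.resize(im[215:345,270:430],None,fx=4,fy=4,interpolation=cv2.INTER_CUBIC)
t=cams.snapshot('top'); im=cv2.cvtColor(t['frame'],cv2.COLOR_RGB2BGR); b=cv2.resize(im[250:345,225:345],None,fx=4,fy=4,interpolation=cv2.INTER_CUBIC)
cv2.imwrite('pics/s2.png',cv2.resize(a,(640,520))); cv2.imwrite('pics/t2.png',b)
o=robot.get_obs(); print(o['tool_pos'],o['wrist_force'])
E
```

```text
[0.54042878 0.05318334 0.06551116] [-5.65436245  1.22450255  1.27361991]
```

View pics/s2.png

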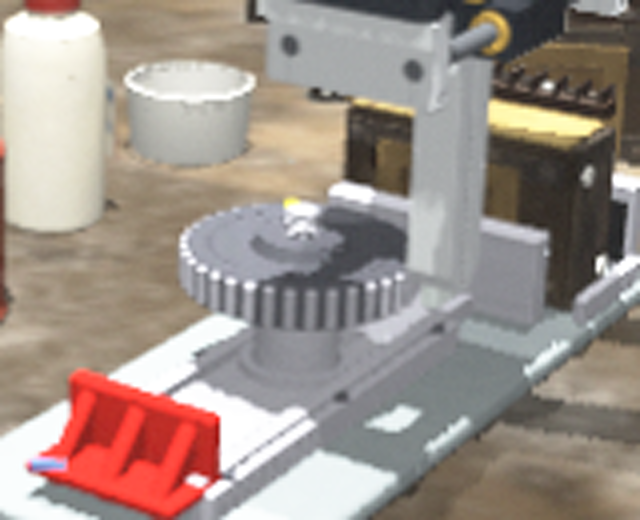

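The side crop shows the fingers on the rim's near side at crop (445,270). The yellow mark has moved to behind the stud at (292,203), so the nut is turning. I'll continue round.

>>> step_arm([
  [[-1,-16,0,0,0],[4,-31,0,0,0],[14,-44,0,0,0],[27,-52,0,0,0],[43,-56,1,0,0],[58,-59,1,0,0],[74,-56,1,0,0],[88,-49,1,0,0]],
])

```text
time: 3.72
tool_pos: [0.6332, 0.0023, 0.067]
ee_rot: [3.141, 0.005, 2.919]
wrist_force: [0.2, -1.0, -0.1]
width: 0.0003
```

```bash
cat > mark.py <<'E'
from path import *
def ang(zt=.075):
    r=[]
    for n in('side','top'):
        s=cams.snapshot(n); hsv=cv2.cvtColor(s['frame'],cv2.COLOR_RGB2HSV)
        m=cv2.inRange(hsv,(24,120,90),(36,255,255)); pts=np.argwhere(m)
        L=[]
        for v,u in pts:
            p=pix2w(s,u,v,zt)[:2]*1e3; l=(p-O)@M; 
            if 15<np.hypot(*l)<50: L.append(l)
        if len(L)>3: l=np.mean(L,0); r.append((n,len(L),l.round(1),round(float(np.arctan2(-l[1],-l[0])),2)))
    o=robot.get_obs(); print('t',round(o['time'],2),o['tool_pos'].round(4),o['wrist_force'].round(1)); print(r)
if __name__=='__main__': ang(float(sys.argv[1]) if len(sys.argv)>1 else .075)
E
python3 mark.py
```

```text
t 3.82 [0.6335 0.0039 0.0664] [-0.4 -0.7 -0.4]
[('side', 13, array([-21.5, -27.5]), 0.91)]
```

```bash
python3 path.py 7 14
```

```text
25
0 [546  52]
1 [545  38] | 2 [549  25] | 3 [557  14] | 4 [568   6] | 5 [580   2] | 6 [594  -1] | 7 [607  -1] | 8 [620   3]
9 [631  11] | 10 [639  22] | 11 [643  35] | 12 [646  48] | 13 [648  61] | 14 [646  75] | 15 [641  87] | 16 [631  97]
17 [619 103] | 18 [606 106] | 19 [593 108] | 20 [579 106] | 21 [567 100] | 22 [558  90] | 23 [552  78] | 24 [549  65]
25 [546  52] |
```

>>> step_arm([
  [[1,7,0,0,0],[9,18,0,0,0],[13,31,0,0,0],[16,44,0,0,0],[18,57,0,0,0],[16,71,0,0,0],[11,83,0,0,0],[1,93,0,0,0]],
])

```text
time: 4.48
tool_pos: [0.6364, 0.0989, 0.0679]
ee_rot: [3.135, 0.013, 2.921]
wrist_force: [6.0, 2.7, 1.4]
width: 0.0003
```

```bash
python3 mark.py
```

```text
t 4.58 [0.6333 0.1009 0.068 ] [3.7 7.  2.6]
[('side', 23, array([29.8, -4.6]), 2.99)]
```

>>> step_arm([
  [[-12,6,0,0,0],[-25,9,0,0,0],[-38,11,0,0,0],[-52,9,0,0,0],[-64,3,0,0,0],[-73,-7,0,0,0],[-79,-19,0,0,0],[-82,-32,0,0,0]],
])

```text
time: 5.25
tool_pos: [0.5435, 0.0693, 0.0667]
ee_rot: [3.136, -0.011, 2.924]
wrist_force: [-15.0, 6.9, 11.5]
width: 0.0007
```

```bash
python3 mark.py .076
```

```text
t 5.35 [0.5427 0.0661 0.0664] [-16.6   3.8  13.3]
[('side', 10, array([-20.6,  17.6]), -0.71)]
```

>>> step_arm([
  [[-3,-13,1,0,0],[-4,-27,1,0,0],[0,-40,1,0,0],[8,-51,2,0,0],[19,-59,2,0,0],[31,-63,2,0,0],[45,-66,2,0,0],[58,-66,2,0,0]],
])

```text
time: 6.02
tool_pos: [0.6062, -0.0037, 0.0672]
ee_rot: [-3.137, -0.001, 2.92]
wrist_force: [-1.9, -3.1, 0.4]
width: 0.0006
```

```bash
python3 mark.py .077
```

```text
t 6.12 [ 0.6091 -0.0031  0.0673] [ 2.6 -4.7 -0.9]
[('side', 15, array([-26.1, -30.4]), 0.86)]
```

>>> step_arm([
  [[13,4,0,0,0],[24,12,0,0,0],[32,23,0,0,0],[36,36,0,0,0],[39,49,0,0,0],[41,62,0,0,0],[39,76,0,0,0],[34,88,0,0,0]],
])

```text
time: 6.78
tool_pos: [0.6471, 0.0879, 0.0701]
ee_rot: [3.136, 0.015, 2.92]
wrist_force: [7.9, 1.6, 1.6]
width: 0.0
```

```bash
python3 mark.py .078
```

```text
t 6.88 [0.6448 0.0909 0.0701] [7.  4.9 2.7]
[('side', 26, array([27. ,  2.3]), -3.06)]
```

>>> step_arm([
  [[-10,10,0,0,0],[-22,16,0,0,0],[-35,19,1,0,0],[-48,21,1,0,0],[-62,19,1,0,0],[-74,13,1,0,0],[-83,3,1,0,0],[-89,-9,1,0,0]],
])

```text
time: 7.55
tool_pos: [0.5483, 0.0837, 0.0701]
ee_rot: [3.132, -0.006, 2.924]
wrist_force: [-9.5, 8.7, 8.2]
width: 0.0006
```

```bash
python3 mark.py .08
```

```text
t 7.65 [0.5467 0.0803 0.0692] [-12.3   4.5   8.7]
[('side', 6, array([-19.7,  12.6]), -0.57)]
```

>>> step_arm([
  [[-3,-13,0,0,0],[-6,-26,0,0,0],[-20,-25,0,0,0],[-48,-18,0,0,0],[-48,-18,20,0,0],[-48,-18,50,0,0],[-48,-18,50,0,0]],
])

```text
time: 8.23
tool_pos: [0.5059, 0.0605, 0.1235]
ee_rot: [3.138, 0.01, 2.922]
wrist_force: [1.0, 0.3, 1.2]
width: 0.0007
```

```bash
python3 mark.py .08; python3 - <<'E'
from h import *
s=snap('side','s3.png')
im=cv2.imread('pics/s3.png'); cv2.imwrite('pics/s3c.png',cv2.resize(im[215:365,240:440],None,fx=4,fy=4,interpolation=cv2.INTER_CUBIC))
E
```

```text
t 8.33 [0.5047 0.0602 0.1196] [-1.1  0.   0.1]
[('side', 15, array([-35.6,  -1.9]), 0.05)]
```

View pics/s3c.png

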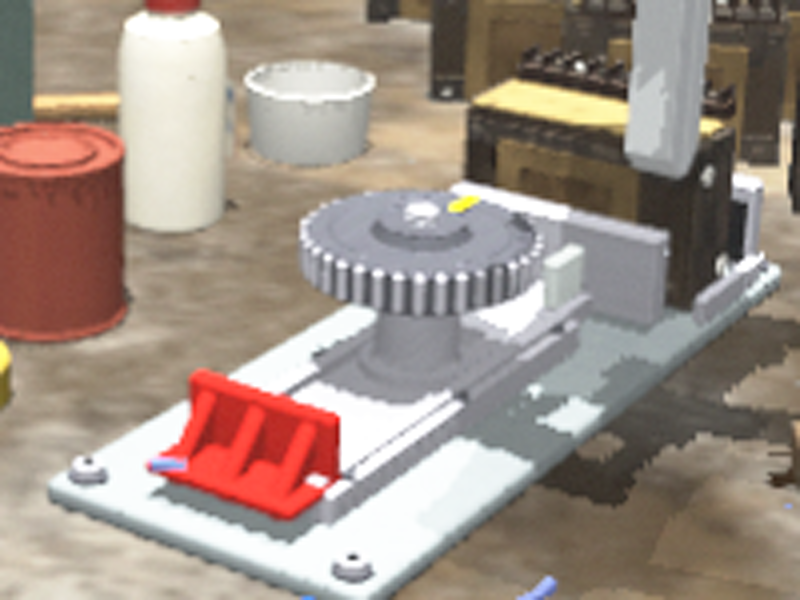

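The crop shows the mark back at the transformer side at (463,204), with the nut raised, the jaw still closed (lug unmoved) and the transformer untouched. The nut is at about 12.6 rad. Next I go between rim and lug.

>>> step_arm([
  [[28,17,12,0,0],[56,34,12,0,0],[84,51,12,0,0],[109,66,12,0,0],[109,66,12,0,0],[109,66,12,0,0]],
])

```text
time: 8.88
tool_pos: [0.6125, 0.1263, 0.1266]
ee_rot: [-3.14, -0.005, 2.922]
wrist_force: [-0.9, -0.6, -0.6]
width: 0.0005
```

>>> step_arm([
  [[0,0,-25,0,0],[0,0,-50,0,0],[0,0,-75,0,0],[0,0,-93,0,0],[0,0,-95,0,0],[0,0,-95,0,0]],
])

```text
time: 9.38
tool_pos: [0.6107, 0.1249, 0.0327]
ee_rot: [-3.14, -0.004, 2.92]
wrist_force: [-0.3, 0.2, -0.1]
width: 0.0002
```

>>> step_arm([
  [[2,8,0,0,0],[3,14,0,0,0],[5,21,0,0,0],[6,28,0,0,0],[8,35,0,0,0],[9,42,0,0,0],[10,46,0,0,0],[11,48,0,0,0]],
])

```text
time: 10.05
tool_pos: [0.6237, 0.1727, 0.035]
ee_rot: [-3.138, -0.0, 2.922]
wrist_force: [-4.9, -10.1, 6.9]
width: 0.0003
```

>>> step_arm([
  [[0,0,0,0,0],[0,0,0,0,0]],
])

```text
time: 10.22
tool_pos: [0.6237, 0.1727, 0.035]
ee_rot: [-3.139, -0.001, 2.921]
wrist_force: [-2.0, -5.4, 5.2]
width: 0.0003
```

>>> step_arm([
  [[-2,-8,0,0,0],[-4,-18,0,0,0],[-4,-20,35,0,0],[-4,-20,75,0,0],[-4,-20,110,0,0],[-12,10,130,0,0],[-30,40,140,0,0],[-45,75,140,0,0]],
])

```text
time: 10.88
tool_pos: [0.5804, 0.2489, 0.1787]
ee_rot: [3.137, 0.006, 2.918]
wrist_force: [1.3, 0.7, 0.2]
width: 0.0007
```

```bash
python3 mark.py .08; python3 - <<'E'
from h import *
for n in('side','top'): snap(n,n+'4.png')
a=cv2.resize(cv2.imread('pics/side4.png')[200:365,220:440],None,fx=3,fy=3,interpolation=cv2.INTER_CUBIC)
cv2.imwrite('pics/s4.png',a); cv2.imwrite('pics/t4.png',cv2.resize(cv2.imread('pics/top4.png')[180:345,225:445],None,fx=3.5,fy=3.5,interpolation=cv2.INTER_CUBIC))
E
```

```text
t 10.98 [0.5769 0.2535 0.1755] [-0.2 -0.2 -0.1]
[('side', 20, array([-38.5,  -2.2]), 0.06)]
```

View pics/t4.png

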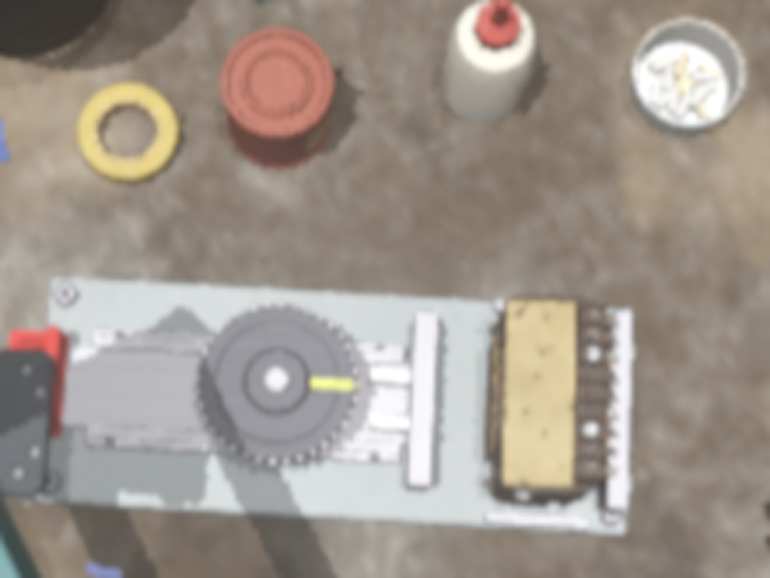

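View pics/s4.png

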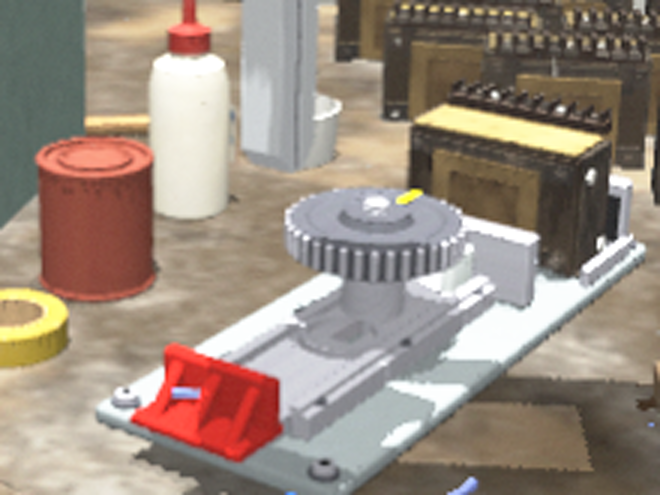

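```bash
python3 - <<'E'
from path import *
s=cams.snapshot('top'); L=lambda u,v,z:((pix2w(s,u,v,z)[:2]*1e3-O)@M).round(1)
for n,a,b in[('lug',(225+125/4,250+158/4,.05),(225+65/3.5,180+385/3.5,.05)),('headL',(225+526/4,250+180/4,.052),(225+409/3.5,180+400/3.5,.052)),('headR',(225+558/4,250+180/4,.052),(225+439/3.5,180+400/3.5,.052)),('transf',(225+617/4,250+170/4,.102),(225+540/3.5,180+395/3.5,.102))]: print(n,L(*a),L(*b))
E
```

```text
lug [100.8   1.6] [127.    4.1]
headL [-108.1    2. ] [-77.7   2.2]
headR [-124.7    1.1] [-95.5   1.2]
transf [-150.1    2.2] [-150.2    2.9]
```

Jaw-head edges read about 30 mm of travel, but the lug edge reads only 26 mm. I'll confirm the stop with a second, firmer push.

>>> step_arm([
  [[14,-36,0,0,0],[27,-72,0,0,0],[38,-103,0,0,0],[38,-103,-35,0,0],[38,-103,-72,0,0],[38,-103,-110,0,0],[38,-103,-138,0,0],[38,-103,-138,0,0]],
])

```text
time: 11.8
tool_pos: [0.6114, 0.1427, 0.0272]
ee_rot: [-3.136, -0.015, 2.918]
wrist_force: [-1.8, -1.2, -0.8]
width: 0.0004
```

>>> step_arm([
  [[2,8,0,0,0],[3,16,0,0,0],[5,24,0,0,0],[6,28,0,0,0],[8,34,0,0,0],[8,36,0,0,0],[8,36,0,0,0]],
])

```text
time: 12.38
tool_pos: [0.625, 0.173, 0.04]
ee_rot: [-3.124, 0.003, 2.919]
wrist_force: [-6.1, -21.1, 9.5]
width: 0.0008
```

>>> step_arm([
  [[-2,-10,0,0,0],[-4,-18,0,0,0],[-5,-24,35,0,0],[-5,-24,75,0,0],[-5,-24,110,0,0],[-40,-20,140,0,0],[-80,-20,150,0,0],[-80,-20,150,0,0]],
])

```text
time: 13.05
tool_pos: [0.5424, 0.1635, 0.1924]
ee_rot: [3.137, 0.005, 2.924]
wrist_force: [-0.4, -0.1, -0.6]
width: 0.0005
```

```bash
python3 mark.py .08; python3 - <<'E'
from h import *
snap('top','top5.png')
cv2.imwrite('pics/t5.png',cv2.resize(cv2.imread('pics/top5.png')[180:345,225:445],None,fx=3.5,fy=3.5,interpolation=cv2.INTER_CUBIC))
E
```

```text
t 13.15 [0.5449 0.1628 0.1893] [ 0.7  0.4 -0.7]
[('side', 14, array([-36.7,  -2.3]), 0.06)]
```

View pics/t5.png

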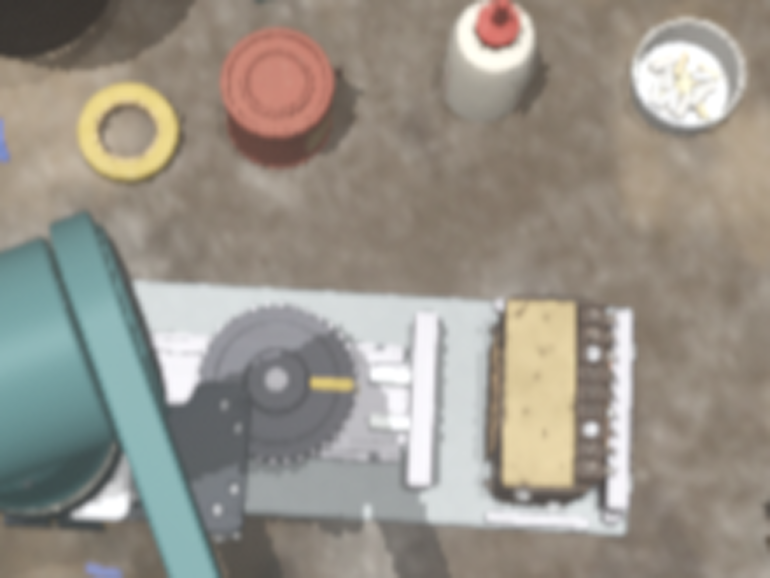

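Under 21 N the jaw did not move any further: the head's edges are still at crop x 409–439, so it is against its stop. The nut, transformer and neighbours have not changed, and the arm is clear at z 0.19. I'm handing in.

```bash
python3 -c "
from h import *
print(robot.close_job())"
```

```text
the job is handed in; nothing more can be done
None
```

I freed the transformer and handed the job in at about 13 s of the 67 s allowed; no verdict is reported.

- **Nut:** I rolled it anticlockwise with the shut fingertips against the rim. Following the paint mark through the turns gives about 12.6 rad (2.0 turns), inside the 11 to 15.7 rad limits. The jaw still looked closed in the picture taken after the turning.
- **Jaw:** I pushed the red lug back until it stopped. The lug edge in the camera picture gave only about 26 mm of travel, which disagreed with about 30 mm from the jaw head's edges. So I pushed a second time. At about 21 N the finger stopped at the same place and the jaw head did not move, so I take it to be against its stop.
- **Surroundings:** Before and after, the measured point on the transformer agreed within 1 mm. The bottle, tin, cup and tape look unmoved in the pictures. The arm was clear of everything, about 0.19 m up, when I handed in.

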